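Centre the radiator valve head on its coaster stand

ROBOT

A 6-joint arm with a two-finger parallel gripper is mounted at the origin on the work surface. World frame = base frame: x ahead of the robot, y to its left, z up, the work surface at z = 0. Lengths are in m, angles in rad, forces in N, time in s.
With the tool pointing down it reaches from about 0.425 to 0.95 m from the base axis. Payload 3.5 kg.
Tool frame: the origin (TCP) lies between the finger pads; the fingertips stand 25 mm ahead of it and the grasp point (between the pads) lies 6 mm ahead of it (ctrl.finger_overhang is the distance from the TCP to the fingertips, in m); x points along the fingers, y is the direction in which the jaws open and shut, and the axes are right-handed (so a half turn about x gives the same grasp; the last joint's range is limited). The gripper opens to 85 mm and grips with 20 to 120 N. Pads are 22 mm wide; open, the fingers measure 114 mm over their backs; the gripper's body (76 mm by 85 mm) begins 54 mm behind the grasp point. The pads swing forward as they close: fully open they stand 13 mm farther back than shut.
Start: joints at [-1.458, 0.286, 1.577, -0, 1.279, -0.15], TCP at [0.175, -0.652, 0.256] pointing down, gripper open.
Joint ranges: [-2.77, 2.77], [-0.9, 2.22], [0.21, 2.48], [-1.53, 4.67], [0.24, 2.81], [-2.84, 2.84]. Speed limits (rad/s): [2.79, 2.79, 3.14, 3.14, 3.14, 3.14].

INTERFACE

Orientations are given as a unit quaternion [x, y, z, w].
In Python, from plant import ctrl gives the robot as it stands.
- The arm moves only by the tool play_rows, never from a script. Its argument "targets" is a list of rows, each an object with "delta_pos": the shift along the world's x, y, z normalised to -1 to 1, where 1 is 1000 mm, a list of three; "delta_rot": the turn, a rotation vector about the world's x, y, z normalised to -1 to 1, where 1 is pi rad, a list of three; "claw": the finger opening in mm, from 0 to 85.4. In form: [{"delta_pos": [tx, ty, tz], "delta_rot": [wx, wy, wz], "claw": claw}, ...]. A call has 1 to 20 rows; each row is the pose to reach, as a shift and turn from the pose measured when the call began, turning the shorter way round; what a row does not reach only later rows make up. A row lasts 1/12 s, in which the tool goes at most 41.7 mm and 7.16 degrees, less where a joint would pass 70% of its speed; a pose out of reach is approached as far as the arm can. A call with a number of a shift or a turn outside -1 to 1 is refused whole. A call with a gripper value outside its range is refused whole. The fingers move at their own pace and stop on an object; "newtons" is the grip in N (left out, the last holds). Time passes only in rows, so rows that repeat a pose let the fingers close. It gives the time, the measured TCP pose, the force and the opening at its end, in the units of the state.
- ctrl.get_state(): the state, without advancing time (a new reading comes with each control period).
- ctrl.read_camera(name): name is "scene" or "top" or "wrist"; returns the picture (400x640x3 uint8, blue, green, red); there is no depth.
- ctrl.calibration(name): a dict with "fx", "fy", "cx", "cy" (pixels), "k1" (the pictures are not rectified: a ray, as slopes to the right and down, at radius r is drawn at 1 + k1 r^2 times it, then the intrinsics apply), "camera_from_world" (4x4, takes a point from world to camera coordinates). Camera axes: x right, y down, z forward; pixel columns grow to the right and rows downward; lengths in m; the calibration is good to about 2 mm. A picture is of the moment at which its call begins: read the wrist's pose just before it. calibration takes no time and is no camera call; for the wrist camera it gives the pose at the moment of the call.
- ctrl.sign_off(): hands the job in, once; it reports no verdict.
The state is a dict: "time": time; "qpos": joint angles; "dq": joint speeds; "joint_efforts": joint torques, N m; "eef_pos": TCP position; "tcp_rot": TCP orientation; "contact_force": force on the tool from outside, world axes, zero at the start; "wrist_torque": the same for the moment, N m; "opening": opening from 0.0 (shut) to 1.0 (fully open).
Only numpy, scipy, OpenCV 4.12 (cv2) and the standard library are available. Lean on these libraries where they do the work, as an engineer would, in place of code of your own. Each camera call takes 0.05 s, during which the arm holds its last target. There are 200 camera calls.

TASK

The top-heavy white radiator valve head stands off-centre near the edge of its little coaster stand. Nudge it with light taps of the fingertips until it stands upright in the middle, over the blue spot, with blue showing all round it. Never grip, lift or tip it or knock it off, push gently, and leave the stand and everything else where they are.

Things in the scene. Friction and masses are not known exactly. Their poses are not given: they have to be found in the camera images.
- head: white radiator valve head, loose, about 160 g (varies), round, 74 mm tall, z up, origin at the centre of its underside. Foot: brass nut 34 mm wide, 14 mm high; above it a collar 46 mm wide (red band) from 14 to 26 mm height, then narrowing to 40 mm at 70 mm; red dot on top. Slides under a push of up to 2.5 N at the collar; a push on its upper half tips it.
- stand: loose steel pedestal of 0.95 kg, 50 mm high: base disc 96 mm in diameter, column 52 mm, topped by a flat round white ceramic coaster 96 mm in diameter and 8 mm thick, at whose middle a flat blue spot of 56 mm diameter is painted. Origin: centre of the underside; z up; round, so its yaw does not matter.
- coaster_mid (a point): middle of the coaster's top face, centre of the blue spot, 50 mm above the shelf; the valve head's origin is to come here.
- first_aid: bystander: closed green plastic first aid box 120 x 170 x 55 mm (x, y, z), origin at the centre of its underside, on the shelf to one side of the stand.
- basin_wrench: bystander: chrome basin wrench lying along its own x axis, from 130 mm behind its origin (crossbar 80 mm) to 175 mm ahead (jaws), 24 mm high, origin at shelf height; on the other side of the stand.
- driver_a: bystander: yellow-handled screwdriver 200 mm long lying on the shelf along its own x axis, beyond the stand, lower than 40 mm.
- driver_b: bystander: yellow-handled screwdriver 170 mm long lying on the shelf along its own x axis, beyond the first, lower than 40 mm.
There are look-alikes about, which are no part of the job. What is meant by the head is not green, pink or purple, and is the larger of those in its own colour.

How it is judged:
At the end, for the whole second after the job is handed in: The valve head stands upright and at rest on the coaster, its axis within 6 mm of the coaster's middle; the stand and the four bystanders are within 15 mm of where they were (horizontal distance between head and coaster_mid below 0.006 m and angle between head's own z axis and vertical below 0.05 rad and z of head in the frame of stand between 0.047 and 0.053 m and angle between stand's own z axis and vertical below 0.03 rad and linear speed of head below 0.02 m/s and distance of each of stand, first_aid, basin_wrench, driver_a, driver_b from where it was at the start of the episode below 0.015 m); the robot touches nothing.
It fails at once if the valve head is tipped by more than 0.3 rad (17 degrees) or falls off the coaster (angle between head's own z axis and vertical above 0.3 rad or z of head in the frame of stand below 0.04 m).
It fails at once if the valve head is lifted more than 8 mm off the coaster (z of head in the frame of stand above 0.058 m).
It fails at once if the valve head is gripped or pushed hard (more than 10 N from the fingers) (contact force between the fingers and head above 10 N).
It fails at once if the stand is shoved more than 15 mm or tipped (distance of stand from where it was at the start of the episode above 0.015 m or angle between stand's own z axis and vertical above 0.1 rad).
It fails at once if a bystander is moved more than 15 mm (distance of any of first_aid, basin_wrench, driver_a, driver_b from where it was at the start of the episode above 0.015 m).
It also fails if it takes over 48 s, if anything falls off the work surface, if the arm or the gripper's body presses on something with over 40 N, if the wrist force passes 120 N, or if a joint passes its speed limit or range.

## Working session

There is one attempt and no reset: what is moved stays moved. The work goes in short steps, Python scripts to look and compute and a tool call to move; the robot and the scene stay as the last step left them, time stands still between calls to the robot, and variables do not carry over. Pictures are saved under pics/ and viewed, about 8 in all and at most 12, crops included, and the job is handed in when it is done.

Besides the shell and the picture viewer there is one more tool, called as a command line: name --argument value ..., lists and objects as JSON in quotes. play_rows: Moves the arm, as the interface text tells. Its arguments: {"type":"object","properties":{"targets":{"type":"array"},"newtons":{"type":"number"}},"required":["targets"]}

```bash
mkdir -p pics; ls; python3 - <<'E'
from plant import ctrl
import cv2,numpy as np
s=ctrl.get_state();print(s)
for n in("scene","top"):
    cv2.imwrite(f"pics/{n}0.png",ctrl.read_camera(n));c=ctrl.calibration(n);print(n,c)
E
```

```text
pics
{'time': 0.0, 'qpos': array([-1.45801067e+00,  2.87211530e-01,  1.57813907e+00,  2.02592193e-05,
        1.27857347e+00, -1.49989060e-01]), 'dq': array([-1.98138943e-04,  5.25657752e-06,  4.20962092e-04, -9.04049267e-04,
        1.45729796e-03, -1.35271836e-03]), 'joint_efforts': array([-1.20991659e-03, -4.05977476e+01, -2.92629129e+01, -2.32163411e-04,
        5.80382664e-03,  8.83711749e-06]), 'eef_pos': array([ 0.17531305, -0.65123939,  0.25493704]), 'tcp_rot': array([ 0.70103427,  0.09345972, -0.7009899 ,  0.0918117 ]), 'contact_force': array([-0.00089637,  0.22516148, -0.71380125]), 'wrist_torque': array([ 0.01924644, -0.00319767, -0.03789153]), 'opening': 1.0010893607353992}
scene {'fx': 507.31051621166506, 'fy': 507.31051621166506, 'cx': 325.20272241319594, 'cy': 203.84531691568074, 'k1': -0.09673464392716355, 'camera_from_world': array([[ 0.61443268,  0.78892121,  0.00870593, -0.36013708],
       [ 0.45998247, -0.34923774, -0.81636336, -0.2338957 ],
       [-0.64100593,  0.5056049 , -0.57747301,  1.49133714],
       [ 0.        ,  0.        ,  0.        ,  1.        ]])}
top {'fx': 466.5941857601886, 'fy': 466.5941857601886, 'cx': 317.4370962668915, 'cy': 201.7023665559111, 'k1': -0.06904640012181401, 'camera_from_world': array([[ 0.01948512, -0.99972626, -0.01295137, -0.00839011],
       [-0.98524504, -0.01699661, -0.17030364,  0.59342302],
       [ 0.17003689,  0.01607866, -0.98530652,  0.95373715],
       [ 0.        ,  0.        ,  0.        ,  1.        ]])}
```

View pics/scene0.png

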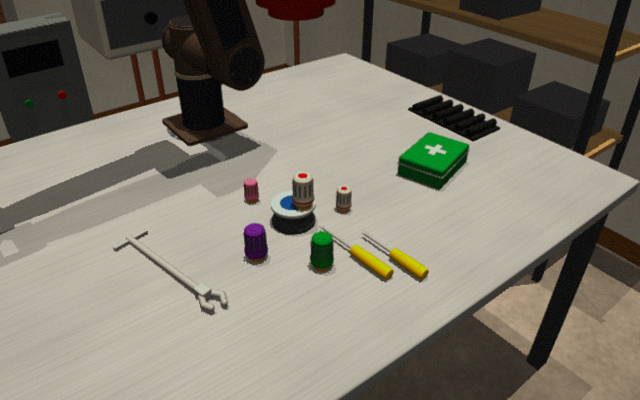

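View pics/top0.png

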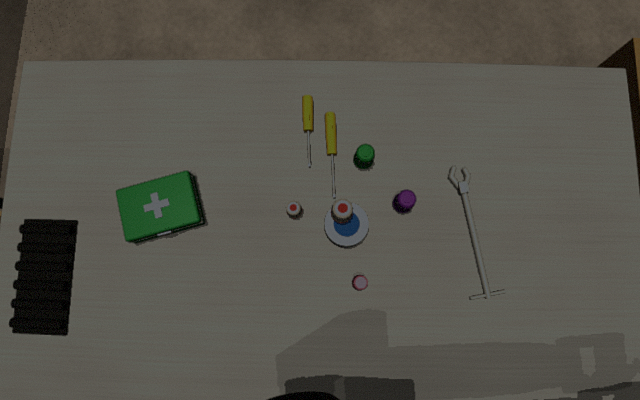

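The head is the big white one on the coaster (scene 303,190 / top 343,208). Things that could be taken for it are the small white (scene 343,198), pink (250,190), purple (255,241) and green (321,250) heads. Next I'll measure.

```bash
cat > h.py <<'E'
import cv2,numpy as np
from plant import ctrl
def ray(c,u,v):
    K=np.array([[c['fx'],0,c['cx']],[0,c['fy'],c['cy']],[0,0,1]])
    p=cv2.undistortPoints(np.array([[[u,v]]],float),K,np.array([c['k1'],0,0,0,0])).ravel()
    M=np.asarray(c['camera_from_world']);R=M[:3,:3]
    return -R.T@M[:3,3], R.T@np.array([p[0],p[1],1])
def plane(c,u,v,z):
    o,d=ray(c,u,v);return o+d*(z-o[2])/d[2]
def tri(r1,r2):
    A=[];b=[]
    for o,d in(r1,r2):
        d=d/np.linalg.norm(d);P=np.eye(3)-np.outer(d,d);A.append(P);b.append(P@o)
    x=np.linalg.solve(A[0]+A[1],b[0]+b[1])
    o,d=r1;return x,2*np.linalg.norm(A[0]@(x-o))
def blobs(im,kind,roi,amin=8):
    h=cv2.cvtColor(im,cv2.COLOR_BGR2HSV)
    if kind=='red': m=cv2.inRange(h,(0,140,70),(8,255,255))|cv2.inRange(h,(172,140,70),(180,255,255))
    if kind=='blue': m=cv2.inRange(h,(95,110,40),(125,255,255))
    x0,y0,x1,y1=roi;k=np.zeros_like(m);k[y0:y1,x0:x1]=m[y0:y1,x0:x1]
    n,l,s,c=cv2.connectedComponentsWithStats(k)
    return [(int(s[i,4]),s[i,:4].tolist(),c[i].round(1).tolist()) for i in range(1,n) if s[i,4]>=amin],k
E
python3 - <<'E'
from h import *
for n,roi in(("scene",(265,165,325,235)),("top",(320,190,375,250))):
    im=cv2.imread(f"pics/{n}0.png")
    for k in('red','blue'): print(n,k,blobs(im,k,roi)[0])
    x0,y0,x1,y1=roi;cv2.imwrite(f"pics/c_{n}.png",cv2.resize(im[y0:y1,x0:x1],None,fx=7,fy=7,interpolation=cv2.INTER_NEAREST))
a=cv2.imread("pics/c_scene.png");b=cv2.imread("pics/c_top.png")
h=max(a.shape[0],b.shape[0]);f=lambda i:cv2.copyMakeBorder(i,0,h-i.shape[0],0,0,0)
cv2.imwrite("pics/crop.png",np.hstack([f(a),f(b)])[:, :800])
E
```

```text
scene red [(34, [298, 173, 9, 5], [302.2, 175.3]), (30, [294, 201, 16, 4], [301.5, 202.8])]
scene blue [(154, [280, 196, 17, 14], [287.6, 203.1])]
top red [(62, [338, 204, 9, 9], [342.2, 207.7])]
top blue [(325, [334, 214, 25, 22], [347.5, 226.5])]
```

View pics/crop.png

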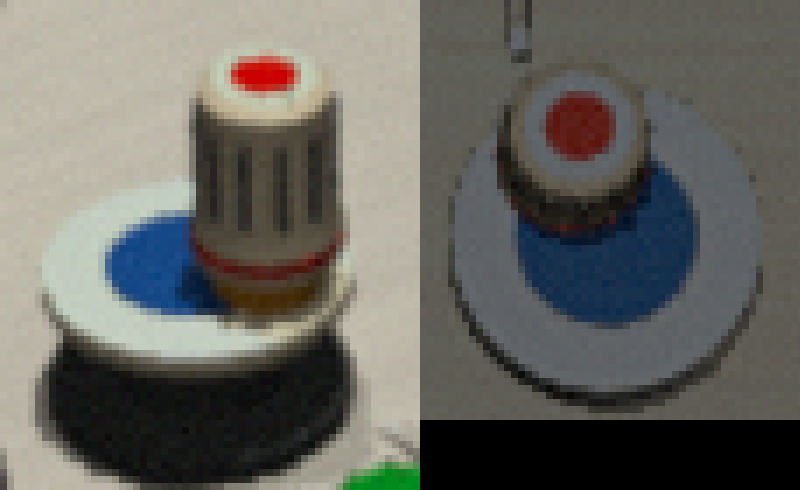

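The crops show the right object: white with a red band, a brass nut and a red dot, off-centre on the coaster. It overlaps the blue spot, whose centre is near top (346.6, 223.7) and scene (293.4, 203). The dot is at top (342.2, 207.7) and scene (302.2, 175.3).

```bash
python3 - <<'E'
from h import *
S=ctrl.calibration("scene");T=ctrl.calibration("top")
print("dot",tri(ray(T,342.2,207.7),ray(S,302.2,175.3)))
print("mid",tri(ray(T,346.6,223.7),ray(S,293.4,203)))
print(plane(T,342.7,208.2,.124),plane(S,302.7,175.8,.124))
print(plane(T,346.6,223.7,.05),plane(S,293.4,203,.05))
for p in((324.3,223.7),(369,223.7),(346.6,245.4)):print(plane(T,*p,.05))
# neighbours at z
for n,p in dict(purple=(404,200),green=(365,155),small=(294,209),pink=(360,282),tipA=(334,197)).items(): print(n,plane(T,*p,.03))
E
```

```text
dot (array([ 0.56944402, -0.04788793,  0.1257994 ]), np.float64(0.00047064123345281155))
mid (array([ 0.54805093, -0.05918126,  0.0496655 ]), np.float64(0.003669571412831802))
[ 0.56861252 -0.04915622  0.124     ] [ 0.56937267 -0.04633244  0.124     ]
[ 0.54701038 -0.06070549  0.05      ] [ 0.54937723 -0.05786304  0.05      ]
[ 0.54617092 -0.01306783  0.05      ]
[ 0.5478385  -0.10855642  0.05      ]
[ 0.50066652 -0.0611435   0.05      ]
purple [ 0.60415916 -0.18746611  0.03      ]
green [ 0.70492442 -0.10148067  0.03      ]
small [0.57994042 0.0539646  0.03      ]
pink [ 0.42446827 -0.09152599  0.03      ]
tipA [ 0.60820738 -0.03339819  0.03      ]
```

```bash
python3 - <<'E'
from h import *
from scipy.spatial.transform import Rotation as R
s=ctrl.get_state();r=R.from_quat(s['tcp_rot']);print(r.as_matrix().round(3))
y=r.as_matrix()[:,1];a=np.degrees(np.arctan2(y[1],y[0]));g=np.degrees(np.arctan2(-.877,.48));print(a,g,(g-a+90)%180-90)
c=ctrl.calibration("wrist");M=c['camera_from_world'];o=-M[:3,:3].T@M[:3,3]
print("cam in tool",r.inv().apply(o-s['eef_pos']),r.inv().apply(M[2,:3]),c['fx'],ctrl.finger_overhang)
print(np.array([.608,-.027,.256])-s['eef_pos'])
E
```

```text
[[-0.     0.26  -0.966]
 [ 0.002 -0.966 -0.26 ]
 [-1.    -0.002 -0.   ]]
-74.94440531002984 -61.30721229687866 13.637193013151176
cam in tool [-0.117275    0.00083894 -0.06547436] [ 9.66207664e-01 -5.16409830e-04  2.57764394e-01] 279.93948184941434 0.025
[0.43268861 0.62427484 0.00095387]
```

play_rows --targets '[{"delta_pos":[0.433,0.624,0],"delta_rot":[0,0,0.076],"claw":20},{"delta_pos":[0.433,0.624,0],"delta_rot":[0,0,0.076],"claw":20},{"delta_pos":[0.433,0.624,0],"delta_rot":[0,0,0.076],"claw":20},{"delta_pos":[0.433,0.624,0],"delta_rot":[0,0,0.076],"claw":20},{"delta_pos":[0.433,0.624,0],"delta_rot":[0,0,0.076],"claw":20},{"delta_pos":[0.433,0.624,0],"delta_rot":[0,0,0.076],"claw":20},{"delta_pos":[0.433,0.624,0],"delta_rot":[0,0,0.076],"claw":20},{"delta_pos":[0.433,0.624,0],"delta_rot":[0,0,0.076],"claw":20},{"delta_pos":[0.433,0.624,0],"delta_rot":[0,0,0.076],"claw":20},{"delta_pos":[0.433,0.624,0],"delta_rot":[0,0,0.076],"claw":20},{"delta_pos":[0.433,0.624,0],"delta_rot":[0,0,0.076],"claw":20},{"delta_pos":[0.433,0.624,0],"delta_rot":[0,0,0.076],"claw":20},{"delta_pos":[0.433,0.624,0],"delta_rot":[0,0,0.076],"claw":20},{"delta_pos":[0.433,0.624,0],"delta_rot":[0,0,0.076],"claw":20},{"delta_pos":[0.433,0.624,0],"delta_rot":[0,0,0.076],"claw":20},{"delta_pos":[0.433,0.624,0],"delta_rot":[0,0,0.076],"claw":20},{"delta_pos":[0.433,0.624,0],"delta_rot":[0,0,0.076],"claw":20},{"delta_pos":[0.433,0.624,0],"delta_rot":[0,0,0.076],"claw":20},{"delta_pos":[0.433,0.624,0],"delta_rot":[0,0,0.076],"claw":20},{"delta_pos":[0.433,0.624,0],"delta_rot":[0,0,0.076],"claw":20}]' --newtons 20

```text
time: 1.77
eef_pos: [0.609, -0.0246, 0.2542]
tcp_rot: [-0.684, -0.178, 0.685, -0.176]
contact_force: [-0.8, -0.2, -0.7]
opening: 0.238
```

```bash
python3 - <<'E'
from h import *
c=ctrl.calibration("wrist");im=ctrl.read_camera("wrist");cv2.imwrite("pics/w1.png",im)
s=ctrl.get_state();print(s['time'],s['eef_pos'],s['tcp_rot'],s['opening'])
np.save("w1.npy",c,allow_pickle=True)
for k in('red','blue'):
  for b in blobs(im,k,(0,0,640,400),30)[0]: print(k,b,plane(c,*b[2],.124 if k=='red' else .05))
E
```

```text
1.8167 [ 0.60826352 -0.02628452  0.25422142] [-0.68408839 -0.17719467  0.68542277 -0.17555839] 0.235766549854182
red (45, [243, 165, 12, 10], [250.0, 168.2]) [0.60044045 0.04313324 0.124     ]
red (288, [314, 234, 20, 18], [323.6, 242.6]) [ 0.56942347 -0.04941838  0.124     ]
```

View pics/w1.png

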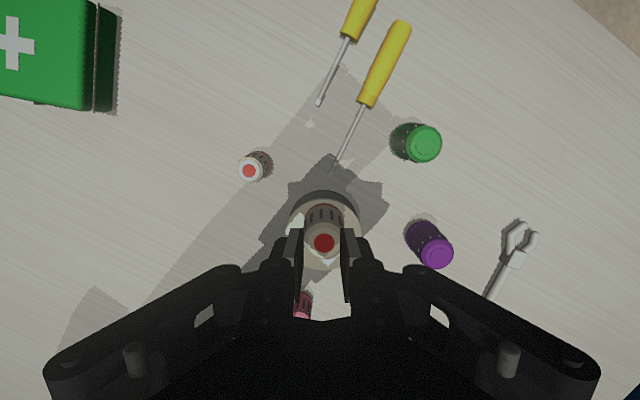

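play_rows --targets '[{"delta_pos":[0,0,-0.04],"delta_rot":[0,0,0],"claw":20},{"delta_pos":[0,0,-0.08],"delta_rot":[0,0,0],"claw":20},{"delta_pos":[0,0,-0.12],"delta_rot":[0,0,0],"claw":20},{"delta_pos":[0,0,-0.145],"delta_rot":[0,0,0],"claw":20},{"delta_pos":[0,0,-0.16],"delta_rot":[0,0,0],"claw":20},{"delta_pos":[0,0,-0.166],"delta_rot":[0,0,0],"claw":20},{"delta_pos":[0,0,-0.166],"delta_rot":[0,0,0],"claw":20},{"delta_pos":[0,0,-0.166],"delta_rot":[0,0,0],"claw":20}]'

```text
time: 2.48
eef_pos: [0.6084, -0.0275, 0.0891]
tcp_rot: [-0.684, -0.176, 0.685, -0.175]
contact_force: [-0.8, 0.1, 0.6]
opening: 0.232
```

```bash
python3 - <<'E'
from h import *
c=ctrl.calibration("wrist");im=ctrl.read_camera("wrist");t=ctrl.read_camera("scene")
s=ctrl.get_state();print(s['time'],s['eef_pos'],s['opening'],s['contact_force'])
for b in blobs(im,'red',(0,0,640,400),30)[0]: print(b,plane(c,*b[2],.124))
z=cv2.resize(t[140:250,240:380],None,fx=4,fy=4)
w=cv2.resize(im,None,fx=.6,fy=.6)
cv2.imwrite("pics/w2.png",np.vstack([z[:, :384],]) if 0 else z)
cv2.imwrite("pics/w2w.png",im)
E
```

```text
2.5833 [ 0.60944496 -0.02713926  0.09041603] 0.23159674001576103 [ 0.26683831 -0.29266251 -0.68501899]
(142, [159, 216, 24, 12], [172.0, 222.2]) [0.61660589 0.03001254 0.124     ]
```

View pics/w2.png

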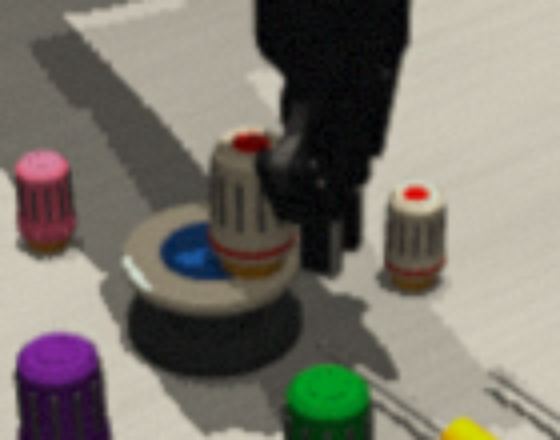

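View pics/w2w.png

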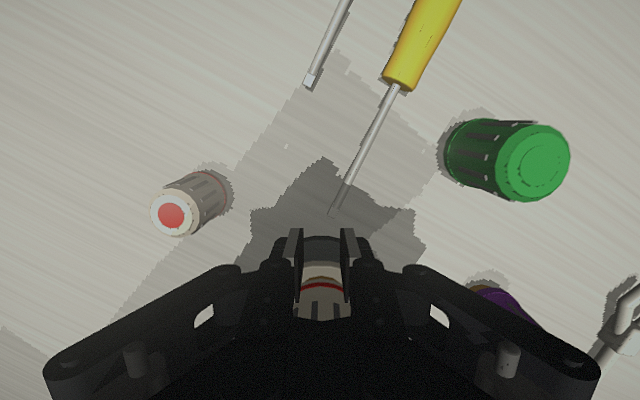

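play_rows --targets '[{"delta_pos":[0,0,-0.004],"delta_rot":[0,0,0],"claw":20},{"delta_pos":[-0.003,-0.0015,-0.004],"delta_rot":[0,0,0],"claw":20},{"delta_pos":[-0.006,-0.003,-0.004],"delta_rot":[0,0,0],"claw":20},{"delta_pos":[-0.008,-0.004,-0.004],"delta_rot":[0,0,0],"claw":20},{"delta_pos":[-0.009,-0.0047,-0.004],"delta_rot":[0,0,0],"claw":20},{"delta_pos":[-0.01,-0.0053,-0.004],"delta_rot":[0,0,0],"claw":20},{"delta_pos":[-0.011,-0.006,-0.004],"delta_rot":[0,0,0],"claw":20},{"delta_pos":[-0.012,-0.0065,-0.004],"delta_rot":[0,0,0],"claw":20},{"delta_pos":[-0.013,-0.007,-0.004],"delta_rot":[0,0,0],"claw":20},{"delta_pos":[-0.014,-0.0075,-0.004],"delta_rot":[0,0,0],"claw":20},{"delta_pos":[-0.015,-0.008,-0.004],"delta_rot":[0,0,0],"claw":20},{"delta_pos":[-0.016,-0.0085,-0.004],"delta_rot":[0,0,0],"claw":20},{"delta_pos":[-0.017,-0.009,-0.004],"delta_rot":[0,0,0],"claw":20},{"delta_pos":[-0.018,-0.0095,-0.004],"delta_rot":[0,0,0],"claw":20},{"delta_pos":[-0.018,-0.0095,-0.004],"delta_rot":[0,0,0],"claw":20}]'

```text
time: 3.83
eef_pos: [0.5913, -0.0367, 0.0864]
tcp_rot: [0.685, 0.176, -0.684, 0.176]
contact_force: [0.0, -0.0, -0.6]
opening: 0.233
```

```bash
cat > look.py <<'E'
from h import *
import sys
t=ctrl.read_camera("scene");p=ctrl.read_camera("top");c=ctrl.calibration("wrist");w=ctrl.read_camera("wrist")
s=ctrl.get_state();print(s['time'],s['eef_pos'],s['opening'],s['contact_force'])
S=ctrl.calibration("scene");T=ctrl.calibration("top")
for b in blobs(t,'red',(255,160,325,235))[0]: print('scene red',b,plane(S,b[2][0]+.5,b[2][1]+.5,.124))
for b in blobs(p,'red',(320,190,375,250))[0]: print('top red',b,plane(T,b[2][0]+.5,b[2][1]+.5,.124))
z=cv2.resize(t[150:240,250:350],None,fx=4,fy=4);q=cv2.resize(w[200:330,260:390],(400,400))
q2=cv2.resize(p[180:260,300:400],None,fx=4,fy=4)
f=np.zeros((600,800,3),np.uint8);f[:360,:400]=z;f[:400,400:]=q;
f[360:600,:400]=q2[40:280];cv2.imwrite(f"pics/{sys.argv[1]}.png",f)
E
python3 look.py l1
```

```text
3.9833 [ 0.59130378 -0.03670781  0.08637176] 0.23257085918565915 [1.04653836 0.07285704 0.58787157]
scene red (16, [295, 172, 6, 4], [297.4, 173.9]) [ 0.55909068 -0.05099691  0.124     ]
scene red (9, [255, 180, 2, 6], [255.3, 183.0]) [ 0.53629214 -0.13743034  0.124     ]
scene red (13, [255, 194, 3, 6], [255.9, 196.1]) [ 0.57641944 -0.16068662  0.124     ]
scene red (24, [291, 200, 15, 4], [298.0, 202.2]) [ 0.64167318 -0.10827218  0.124     ]
```

View pics/l1.png

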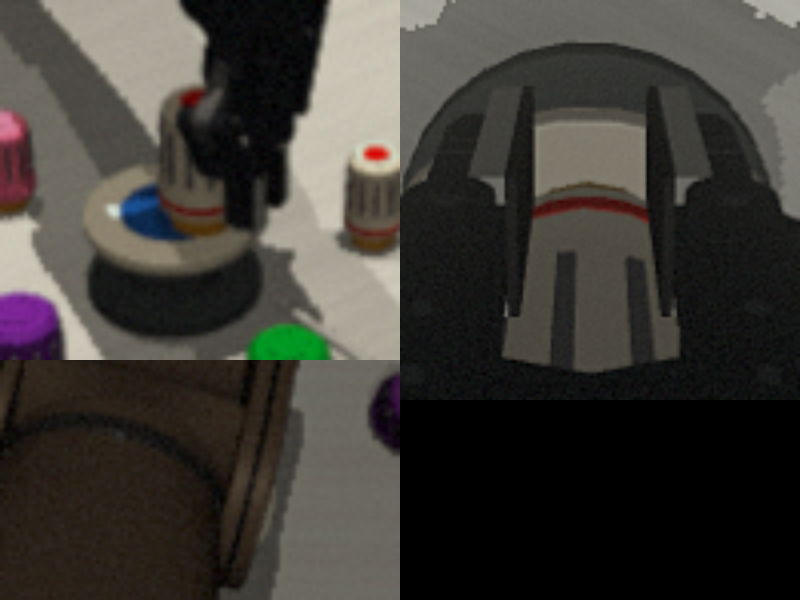

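play_rows --targets '[{"delta_pos":[-0.001,-0.0005,0],"delta_rot":[0,0,0],"claw":20},{"delta_pos":[-0.002,-0.001,0],"delta_rot":[0,0,0],"claw":20},{"delta_pos":[-0.003,-0.0015,0],"delta_rot":[0,0,0],"claw":20},{"delta_pos":[-0.004,-0.002,0],"delta_rot":[0,0,0],"claw":20},{"delta_pos":[-0.005,-0.0026,0],"delta_rot":[0,0,0],"claw":20},{"delta_pos":[-0.006,-0.0032,0],"delta_rot":[0,0,0],"claw":20},{"delta_pos":[-0.007,-0.0037,0],"delta_rot":[0,0,0],"claw":20},{"delta_pos":[-0.008,-0.0042,0],"delta_rot":[0,0,0],"claw":20},{"delta_pos":[-0.009,-0.0047,0],"delta_rot":[0,0,0],"claw":20},{"delta_pos":[-0.01,-0.0053,0],"delta_rot":[0,0,0],"claw":20},{"delta_pos":[-0.011,-0.0058,0],"delta_rot":[0,0,0],"claw":20},{"delta_pos":[-0.012,-0.0063,0],"delta_rot":[0,0,0],"claw":20},{"delta_pos":[-0.013,-0.0068,0],"delta_rot":[0,0,0],"claw":20},{"delta_pos":[-0.014,-0.0074,0],"delta_rot":[0,0,0],"claw":20},{"delta_pos":[-0.014,-0.0074,0],"delta_rot":[0,0,0],"claw":20}]'

```text
time: 5.23
eef_pos: [0.5771, -0.0442, 0.0864]
tcp_rot: [0.685, 0.176, -0.685, 0.176]
contact_force: [0.2, 1.0, 0.3]
opening: 0.238
```

play_rows --targets '[{"delta_pos":[0.01,0.005,0],"delta_rot":[0,0,0],"claw":20},{"delta_pos":[0.03,0.015,0],"delta_rot":[0,0,0],"claw":20},{"delta_pos":[0.044,0.023,0],"delta_rot":[0,0,0],"claw":20},{"delta_pos":[0.044,0.023,0.02],"delta_rot":[0,0,0],"claw":20},{"delta_pos":[0.044,0.023,0.06],"delta_rot":[0,0,0],"claw":20},{"delta_pos":[0.044,0.023,0.1],"delta_rot":[0,0,0],"claw":20},{"delta_pos":[0.06,0.06,0.14],"delta_rot":[0,0,0],"claw":20},{"delta_pos":[0.06,0.1,0.17],"delta_rot":[0,0,0],"claw":20},{"delta_pos":[0.06,0.14,0.17],"delta_rot":[0,0,0],"claw":20},{"delta_pos":[0.06,0.18,0.17],"delta_rot":[0,0,0],"claw":20},{"delta_pos":[0.06,0.22,0.17],"delta_rot":[0,0,0],"claw":20},{"delta_pos":[0.06,0.26,0.17],"delta_rot":[0,0,0],"claw":20},{"delta_pos":[0.06,0.3,0.17],"delta_rot":[0,0,0],"claw":20},{"delta_pos":[0.06,0.3,0.17],"delta_rot":[0,0,0],"claw":20},{"delta_pos":[0.06,0.3,0.17],"delta_rot":[0,0,0],"claw":20}]'

```text
time: 6.48
eef_pos: [0.6365, 0.2595, 0.2559]
tcp_rot: [-0.684, -0.178, 0.684, -0.177]
contact_force: [0.4, -0.6, -0.1]
opening: 0.232
```

```bash
python3 look.py l2
```

```text
6.6333 [0.63731815 0.25475333 0.25601752] 0.23127749341161796 [ 0.00415146 -0.81712686  0.53454204]
scene red (34, [288, 171, 9, 5], [292.3, 172.9]) [ 0.54962193 -0.05708043  0.124     ]
scene red (23, [255, 187, 3, 13], [256.0, 194.3]) [ 0.57129804 -0.15731416  0.124     ]
scene red (30, [285, 197, 18, 5], [293.9, 200.0]) [ 0.63109069 -0.11025434  0.124     ]
top red (62, [343, 214, 9, 9], [347.3, 217.6]) [ 0.54893294 -0.05946317  0.124     ]
```

View pics/l2.png

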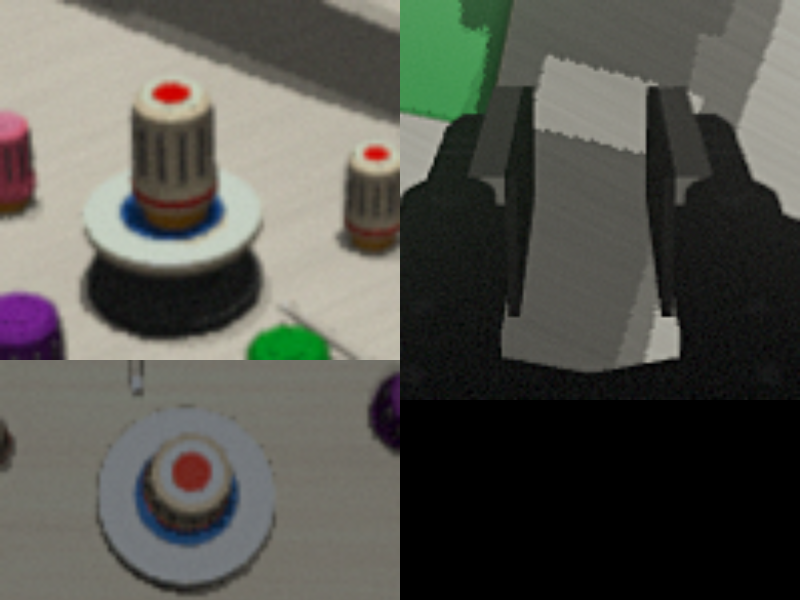

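The head stands upright with blue showing all round it. It is centred to about 1–2 mm in both views: the dot is at top (347.3, 217.6) and scene (292.3, 172.9). One numeric check of the blue ring and the bystanders, then I'll hand in.

```bash
python3 - <<'E'
from h import *
for n,roi,hz in(("top",(325,195,370,250),(347.8,218.1)),("scene",(265,165,325,230),(292.8,173.4))):
    C=ctrl.calibration(n);im=ctrl.read_camera(n);_,k=blobs(im,'blue',roi,1)
    h=cv2.convexHull(cv2.findNonZero(k));e=cv2.fitEllipse(h)
    m=plane(C,e[0][0]+.5,e[0][1]+.5,.05);H=plane(C,*hz,.124)
    print(n,e,m,"head-mid mm",((H-m)[:2]*1000).round(1))
    d=cv2.absdiff(im,cv2.imread(f"pics/{n}0.png")).max(2)
    if n=="top":
        hs=[cv2.inRange(cv2.cvtColor(i,cv2.COLOR_BGR2HSV),(20,120,60),(75,255,255)) for i in(im,cv2.imread("pics/top0.png"))]
        for x in hs:
            q,_,st,ce=cv2.connectedComponentsWithStats(x);print([(int(st[i,4]),ce[i].round(1).tolist()) for i in range(1,q) if st[i,4]>60])
E
```

```text
top ((346.0860290527344, 223.48837280273438), (24.295860290527344, 24.93878746032715), 100.74483489990234) [ 0.54638951 -0.0606814   0.05      ] head-mid mm [2.5 1.2]
[(362, [307.2, 112.0]), (430, [330.4, 132.5]), (225, [365.0, 152.5]), (1415, [177.8, 202.3])]
[(361, [307.2, 111.9]), (427, [330.5, 132.3]), (196, [365.1, 152.0]), (3484, [156.8, 205.5])]
scene ((292.4031677246094, 202.53221130371094), (13.318914413452148, 24.671812057495117), 87.76837158203125) [ 0.54883459 -0.05877483  0.05      ] head-mid mm [0.8 1.7]
```

```bash
python3 -c "
from plant import ctrl;print(ctrl.sign_off())"
```

```text
the job is handed in; nothing more can be done
None
```

The valve head now stands upright over the blue spot, about 2–3 mm off-centre by the last check, and the job is handed in. No verdict was reported. The arm had used about 6.7 s of the 48 s.

- **What I did:** I brought the nearly closed fingertips down on the far side of the head, at collar height. I then pushed it about 24 mm towards the middle in two slow strokes of about 1 mm per step, drew back sideways and lifted clear.
- **Centring:** The top camera puts the head (2.5, 1.2) mm in x and y from the middle of the blue spot. The scene camera gives (0.8, 1.7) mm. They differ by under 2 mm, about the calibration error, and both are well inside the 6 mm limit. Blue shows all round.
- **Forces:** The wrist force read about 1 N at the ends of the strokes, which is close to its noise.
- **Bystanders:** The two screwdrivers are where they were to within a pixel. The arm partly hid the first aid box in the last top picture, and I did not measure the basin wrench or the stand against their starting places. The tool path kept clear of the box and the wrench.

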